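# Open up the wire feeder: turn the buttons aside and lift out the access panel

## Task

Turn both turn buttons on the wire feeder's sloping face fully aside, then free the access panel from under its lower lip, lift it out by its handle without forcing it, and set it down gently, flat and handle up, in whichever of the two steel trays is empty, letting go only once it rests there. Leave the other objects alone and leave both buttons turned aside.

Things in the scene. Friction and masses are not known exactly. Their poses are not given: they have to be found in the camera images.
- feeder: Grey bench wire feeder fixed to the table, 305 deep (its x) x 280 wide (its y) x 158 mm high; origin on the table under its middle, z up, x away from the robot at yaw 0. Its front is a face sloping 30 degrees, low at -x and rising to +x: its outward normal leans 30 degrees from vertical, towards -x. The tool must come in about square to this face, leaning back towards the robot.
- carry (a point): Middle of the feeder's black carrying handle, which hangs over the upper part of the face: a level 26 mm tube parallel to the feeder's y, 230 mm long, on legs that run back and down from its ends. The point is on the tube's axis, 285 mm above the table. It blocks a tool held vertical over the buttons.
- face (a point): Point on the ledge that the panel rests on, under its middle (axes: the feeder's, not tilted). Measured square out of the face from here: panel top 6 mm, rails around the opening 8 mm, button undersides 8.5 mm. The opening between the rails is 174 mm wide; up the slope it reaches from 66 mm below to 86 mm above this point.
- lip (a point): Middle of the upper edge, on top, of the fixed aluminium lip at the foot of the opening (axes: the feeder's): 150 mm wide, 4 mm thick, underside 8 mm above the ledge. It covers the lowest 16 mm of the panel, so the panel cannot be pulled straight out: slide it 17 to 21 mm up the slope first. It meets the upper rail, by feel, after about 21 mm.
- panel: The loose access panel: aluminium plate 130 (its x, up the slope) x 170 (its y) x 6 mm, 0.25 to 0.5 kg, with a black handle. Origin at the centre of the plate's underside; its z is square out of the plate, on the handle's side. About 1 to 2 mm of side play in the opening; it takes up to about 9 N to slide it up the slope.
- panel_grip (a point): Centre of the panel's handle bar, 35 mm above the plate's underside, over its middle; axes as the panel's. The bar is 85 mm long along the panel's x, 14 mm wide (y: pinch across this) and 14 mm tall, on two 12 mm feet, with a 22 mm gap between bar and plate.
- pivot_left (a point): Pivot of the left (+y) turn button, at the button's underside, on the left side rail: 101 mm from the feeder's middle plane and 35 mm up the slope from face (axes: the feeder's, not tilted).
- pivot_right (a point): The same for the right (-y) button.
- tab_left (a point): Centre of the left button's thumb tab, 14.5 mm above the bar's underside, 28 mm from the pivot. The button is a steel bar 14 mm wide, 7 mm thick, reaching 40 mm from the pivot one way, 10 mm the other; the tab is a fin along it, 20 mm long, 6 mm thick, 15 mm tall above the bar. z is the face's outward normal; y points from tab to pivot.
- tab_right (a point): Centre of the right button's thumb tab; the button is a mirror image of the left. Here y points from the pivot to the tab.
- button_left (a joint): Left button's angle: 0 when it points straight across the slope to the panel's middle, lying over the panel; grows as its tip swings up the slope; 1.57 when it points straight up the slope along the rail. Stops at -0.35 and 1.70. Stays where it is left (friction 0.07 N m: 2 to 3 N at the tab). Above 1.4 it is clear of the panel.
- button_right (a joint): Angle of the right button, the mirror image: also grows as its tip swings up the slope, same stops and friction.
- tray_a: One of two like steel trays fixed to the table left and right in front of the feeder, outer 180 (x) x 220 (y) x 32 mm high, walls and floor 5 mm; origin at the centre of its underside. Either may be on the left. One holds the spool and the shroud, the other is empty: look which.
- tray_b: The other tray, of the same size.
- spool: Grey wire spool, 100 mm across, 50 mm high, standing in the occupied tray; origin at the centre of its underside. Leave alone.
- shroud: Brass gas shroud, 25 mm across, 65 mm high, upright in the same tray as the spool; origin at its underside. Leave alone.
- spray: Yellow spray can, 56 mm across, 190 mm high, upright beside the feeder; origin at its underside. Leave alone.
- regulator: Brass gas regulator, about 80 mm high, with a dial to its +y side; origin at its underside. Leave alone.
- wrench: Steel wrench lying on the table in front of the feeder; origin at its underside. Leave alone.
- jar: Amber jar with a steel lid, 60 mm across, 75 mm high, in front of the feeder; origin at its underside. Leave alone.
There are look-alikes about, which are no part of the job. What is shaped like the panel but yellow is not meant.

How it is judged:
By the outcome, as a careful person would: the job done as asked, in the order asked, and still so for the second after the job is handed in, with the robot touching nothing.
It also fails if it takes over 61 s, if anything falls off the work surface, if the arm or the gripper's body presses on something with over 40 N, if the wrist force passes 120 N, or if a joint passes its speed limit or range.

## Robot

A 7-joint arm with a two-finger parallel gripper is mounted at the origin on the work surface. World frame = base frame: x ahead of the robot, y to its left, z up, the work surface at z = 0. Lengths are in mm, angles in rad, forces in N, time in s.
With the tool pointing down it reaches from about 400 to 875 mm from the base axis. Payload 4.4 kg.
Tool frame: the origin (TCP) lies midway between the tips of the shut fingers; the grasp point (between the pads) lies 19 mm behind it; x points along the fingers, y is the direction in which the jaws open and shut, and the axes are right-handed (so a half turn about x gives the same grasp; the last joint's range is limited). The gripper opens to 85 mm and grips with 20 to 120 N. Pads are 22 mm wide; open, the fingers measure 114 mm over their backs; the gripper's body (76 mm by 85 mm) begins 54 mm behind the grasp point. The pads swing forward as they close: fully open they stand 13 mm farther back than shut.
Start: joints at [-1.361, 0.628, 0.038, 1.517, -0.027, 0.996, -0.02], TCP at [176.981, 625.456, 231.313] pointing down, gripper open.
Joint ranges: [-3.06, 3.06], [-0.37, 2.12], [-1.25, 1.32], [0.18, 2.47], [-1.1, 4.24], [0.23, 1.98], [-2.94, 2.94]. Speed limits (rad/s): [2.57, 2.57, 3.14, 3.14, 3.14, 3.14, 3.14].

## Interface

Orientations are given as [roll, pitch, yaw] about the fixed x, y, z axes, in that order (R = Rz(yaw) Ry(pitch) Rx(roll)).
In Python, from cell import ctrl gives the robot as it stands.
- The arm moves only by the tool arm_command, never from a script. Its argument "series" is a list of rows, each a list of 7 numbers: the opening, from 0 (shut) to 1 (fully open), then the shift along the world's x, y, z in cm, then the turn, a rotation vector about the world's x, y, z in degrees. In form: [[claw, x, y, z, rx, ry, rz], ...]. A call has 1 to 20 rows; each row shifts and turns the commanded pose from where the row before left it; what a row does not reach is not made up. A row lasts 1/12 s, in which the tool goes at most 41.7 mm and 7.16 degrees, less where a joint would pass 70% of its speed; a pose out of reach is approached as far as the arm can. A call with a gripper value outside its range is refused whole. The fingers move at their own pace and stop on an object; the grip force is fixed at half the most. Time passes only in rows, so rows that do not move let the fingers close. It gives the time, the measured TCP pose, the force and the opening at its end, in the units of the state.
- ctrl.read_state(): the state, without advancing time (a new reading comes with each control period).
- ctrl.get_image(name): name is "scene" or "top"; returns the picture (420x560x3 uint8, blue, green, red); there is no depth.
- ctrl.calibration(name): a dict with "fovy" (degrees; the focal length in pixels is half the picture's height over the tangent of half this angle, whatever the lens; pixels are square), "cx", "cy" (the principal point, pixels), "cam_to_world" (4x4, takes a point from camera to world coordinates). Camera axes: x right, y up, looking along -z (the intrinsics and any distortion apply to the point x, -y, -z); pixel columns grow to the right and rows downward; lengths in mm; the calibration is good to about 2 mm. A picture is of the moment at which its call begins. calibration takes no time and is no camera call.
- ctrl.finish_job(): hands the job in, once; it reports no verdict.
Trained networks look in the newest picture that a camera, given by its name, has taken for a name from the list of things; names that differ only in an ending like _2 or _b are one class to them, and where a whole thing is asked for, a point or a joint stands for the part that bears it (a point fixed in the world has none). Each returns a list of dicts, best first, with "conf" (0 to 1); they miss things now and then, are a little off and sometimes report something else, mostly with a low value. They report only what shows in the picture. A call takes as long as a camera call. They do not tell look-alikes from the thing itself.
- ctrl.spot_in(label, camera): "centre" ([x, y, z] in mm, in world coordinates, good to about 4 mm: the middle of the surface that is visible of it).
The state is a dict: "clock": time; "qpos": joint angles; "qd": joint speeds; "tau": joint torques, N m; "eef_pos": TCP position; "tool_rot": TCP orientation; "force": force on the tool from outside, world axes, zero at the start; "torque": the same for the moment, N m; "width": finger opening in mm.
Only numpy, scipy, OpenCV 4.12 (cv2) and the standard library are available. Lean on these libraries where they do the work, as an engineer would, in place of code of your own. Each camera call takes 0.05 s, during which the arm holds its last target.

## Working session

There is one attempt and no reset: what is moved stays moved. The work goes in short steps, Python scripts to look and compute and a tool call to move; the robot and the scene stay as the last step left them, time stands still between calls to the robot, and variables do not carry over. Pictures are saved under pics/ and viewed, and the job is handed in when it is done.

Besides the shell and the picture viewer there is one more tool, called after "Call:" as a command line: name --pt "numbers of a row" for each row, then --argument value for the rest. arm_command: Moves the arm, as the interface text tells. Its arguments: {"type":"object","properties":{"series":{"type":"array"}},"required":["series"]}

```bash
ls -la; mkdir -p pics; python3 - <<'E'
from cell import ctrl
import cv2,numpy as np
print(ctrl.read_state())
for n in("scene","top"):
    im=ctrl.get_image(n); cv2.imwrite(f"pics/{n}0.png",im)
    c=ctrl.calibration(n); print(n,c)
E
```

```text
total 12
drwxr-xr-x  3 agent agent 4096 Dec  6 16:17 .
drwxr-xr-x 23 root  root  4096 Dec  6 16:17 ..
drwxr-xr-x  2 agent agent 4096 Dec  6 16:17 pics
{'clock': 0.0, 'qpos': array([-1.36079729,  0.62934196,  0.03846654,  1.51839522, -0.02702659,
        0.99631954, -0.02001751]), 'qd': array([-0.00191906, -0.00018033,  0.00032066,  0.00058387, -0.00011008,
       -0.00142263,  0.00011008]), 'tau': array([-3.22351871e-04, -5.63394642e+01,  1.22665353e+00, -1.93444330e+01,
        1.10464194e-02,  1.03671962e-02,  9.26636432e-06]), 'eef_pos': array([176.80837627, 624.81808645, 230.38354769]), 'tool_rot': array([-1.56132028,  1.56885086, -1.8371718 ]), 'force': array([-0.09463928,  0.0248217 ,  0.45372588]), 'torque': array([ 0.01851646, -0.0677064 , -0.00467163]), 'width': 85.3734920432064}
scene {'fovy': 52.782780760767004, 'cx': 278.36444537776464, 'cy': 204.75514742239667, 'cam_to_world': array([[-9.93430764e-01, -6.70961540e-02,  9.27007180e-02,
         5.30928783e+02],
       [ 1.13488121e-01, -6.81637912e-01,  7.22834839e-01,
         8.26798684e+02],
       [ 1.46888862e-02,  7.28606796e-01,  6.84774688e-01,
         9.43861767e+02],
       [ 0.00000000e+00,  0.00000000e+00,  0.00000000e+00,
         1.00000000e+00]])}
top {'fovy': 48.652116908769706, 'cx': 275.25237678371053, 'cy': 213.44722957491902, 'cam_to_world': array([[-4.19517935e-04,  9.89443983e-01, -1.44915243e-01,
         2.78389762e+02],
       [-9.99901120e-01,  1.62190067e-03,  1.39685534e-02,
         4.63909941e+01],
       [ 1.40561392e-02,  1.44906774e-01,  9.89345466e-01,
         1.34030928e+03],
       [ 0.00000000e+00,  0.00000000e+00,  0.00000000e+00,
         1.00000000e+00]])}
```

View pics/scene0.png

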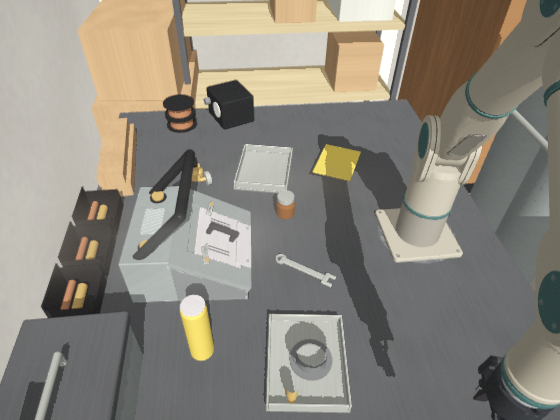

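View pics/top0.png

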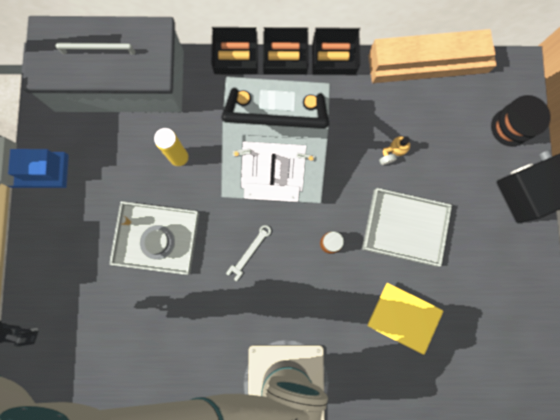

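The scene picture shows the feeder (190,245) with the panel at (222,235). The empty tray is at (265,167) and the full one, with spool and shroud, at (308,360). The yellow look-alike is at (337,162). In the top picture the panel is at (273,168), the empty tray at (408,228) on the -y side, and the yellow plate at (405,318). The panel candidates are the grey plate with a handle on the feeder and the yellow plate on the table. I choose the grey one and will check it in a crop.

```bash
python3 - <<'E'
from cell import ctrl
import cv2,numpy as np
a=cv2.imread("pics/top0.png")[70:215,205:345]; cv2.imwrite("pics/topc.png",cv2.resize(a,None,fx=4,fy=4,interpolation=cv2.INTER_CUBIC))
a=cv2.imread("pics/scene0.png")[140:310,110:270]; cv2.imwrite("pics/scenec.png",cv2.resize(a,None,fx=3.5,fy=3.5,interpolation=cv2.INTER_CUBIC))
for l in ["panel_grip","tab_left","tab_right","pivot_left","carry","face","lip","feeder","tray_a","panel"]:
  for c in("top","scene"):
    try: print(l,c,[(np.round(d["centre"],0),round(d["conf"],2)) for d in ctrl.spot_in(l,c)][:3])
    except Exception as e: print(l,c,e)
E
```

```text
panel_grip top [(array([ 177., -327.,   41.]), 0.89), (array([591.,  39.,  97.]), 0.58), (array([624., 123., 124.]), 0.38)]
panel_grip scene [(array([592.,  46., 100.]), 0.92), (array([ 181., -319.,   44.]), 0.9)]
tab_left top [(array([625., 120., 123.]), 0.47)]
tab_left scene []
tab_right top [(array([594.,  36.,  95.]), 0.74)]
tab_right scene [(array([618., -39., 127.]), 0.63), (array([689., 132., 134.]), 0.41)]
pivot_left top []
pivot_left scene [(array([684., 129., 129.]), 0.76), (array([392., 392.,   9.]), 0.18)]
carry top [(array([668.,  34., 148.]), 0.75)]
carry scene [(array([689., 132., 130.]), 0.57)]
face top [(array([664.,  35., 151.]), 0.86), (array([355., 107.,   7.]), 0.72), (array([404., 378.,   6.]), 0.49)]
face scene [(array([691., 128., 129.]), 0.65), (array([393., 390.,  10.]), 0.15)]
lip top [(array([661.,  35., 152.]), 0.57)]
lip scene [(array([689., 137., 134.]), 0.8), (array([611., -34., 120.]), 0.23)]
feeder top [(array([662.,  31., 149.]), 0.83)]
feeder scene [(array([687., 133., 135.]), 0.56)]
tray_a top [(array([407., 378.,   4.]), 0.83), (array([ 436., -351.,    4.]), 0.58)]
tray_a scene [(array([400., 381.,   1.]), 0.79), (array([ 437., -353.,    2.]), 0.77), (array([640., 335., 138.]), 0.49)]
panel top [(array([591.,  37., 103.]), 0.82), (array([ 178., -325.,   42.]), 0.81)]
panel scene [(array([ 184., -319.,   43.]), 0.91), (array([450., 464.,  49.]), 0.67)]
```

View pics/topc.png

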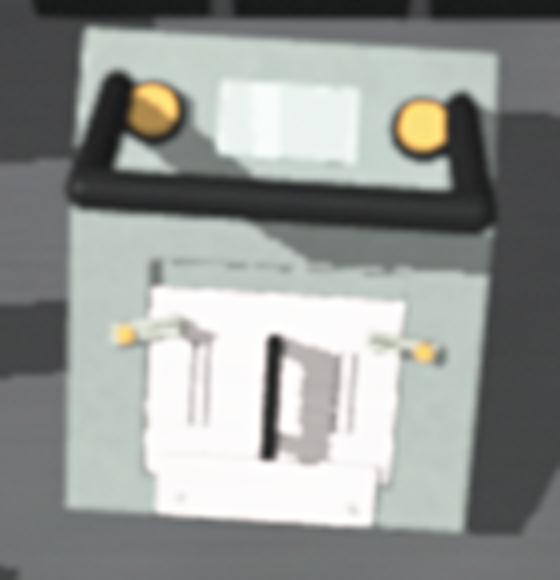

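View pics/scenec.png

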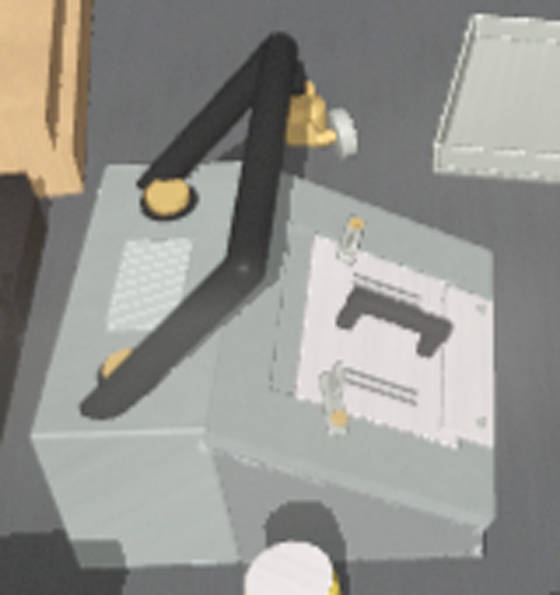

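```bash
cat > h.py <<'E'
import numpy as np,cv2
from cell import ctrl
from scipy.optimize import least_squares
from scipy.spatial.transform import Rotation as R
C={n:ctrl.calibration(n) for n in("top","scene")}
def proj(n,P):
    c=C[n];T=np.linalg.inv(c["cam_to_world"]);p=np.atleast_2d(P)@T[:3,:3].T+T[:3,3]
    f=210/np.tan(np.radians(c["fovy"]/2))
    return np.c_[c["cx"]+f*p[:,0]/-p[:,2], c["cy"]-f*p[:,1]/-p[:,2]]
def onplane(n,uv,z):
    c=C[n];f=210/np.tan(np.radians(c["fovy"]/2))
    d=c["cam_to_world"][:3,:3]@np.array([(uv[0]-c["cx"])/f,-(uv[1]-c["cy"])/f,-1]);o=c["cam_to_world"][:3,3]
    return o+d*(z-o[2])/d[2]
def tri(a,b):
    r=least_squares(lambda P:np.r_[(proj("top",P)-a).ravel(),(proj("scene",P)-b).ravel()],[550,0,100.])
    return r.x,r.fun
E
python3 - <<'E'
from h import *
pts={"pivL":((125,335),(338,420)),"pivR":((425,353),(355,224)),"lscL":((180,497),(482,422)),"lscR":((352,510),(482,309)),
"roofBL":((85,30),(35,435)),"roofBR":((498,52),(108,165)),"slL":((67,508),(492,525)),"slR":((465,530),(493,250)),
"barU":((274,340),(360,293)),"barD":((268,458),(450,328))}
for k,(a,b) in pts.items():
    P,e=tri(np.array([205,70])+np.array(a)/4-.4,np.array([110,140])+np.array(b)/3.5-.4)
    print(k,P.round(1),e.round(2))
for k,uv in {"tray top corners":[(375,189),(453,203),(441,265),(364,251)]}.items():
    q=np.array([onplane("top",p,32) for p in uv]);print(q.round(0),q.mean(0))
E
```

```text
pivL [621.5 135.8 117.9] [-0.02  0.1  -0.09 -0.02]
pivR [609.5 -67.3 119.2] [-0.    0.03 -0.03 -0.01]
lscL [519.7 100.5  60.4] [-0.12  0.51 -0.49 -0.11]
lscR [511.9 -20.2  58.3] [-0.05  0.24 -0.25 -0.05]
roofBL [818.9 162.2 159.1] [-0.06  0.63 -0.52 -0.17]
roofBR [ 805.  -114.9  158.7] [-0.06  0.69 -0.69 -0.23]
slL [516.9 181.2  39.4] [-0.02  0.07 -0.06 -0.01]
slR [ 498.9 -100.4   47.8] [-0.11  0.51 -0.55 -0.12]
barU [606.9  35.9 145.4] [-0.27  1.5  -1.46 -0.37]
barD [539.2  39.1 102. ] [-0.1   0.45 -0.44 -0.1 ]
[[ 542. -259.   32.]
 [ 501. -483.   32.]
 [ 324. -439.   32.]
 [ 363. -222.   32.]] [ 432.56555506 -350.71923555   32.        ]
```

```bash
cat >> h.py <<'E'
YAW=-0.057; O=np.array([659.7,32.4,0]); RF=R.from_euler('z',YAW).as_matrix()
n=RF@np.array([-.5,0,np.sqrt(.75)]); up=RF@np.array([np.sqrt(.75),0,.5]); ey=RF@np.array([0,1,0.])
FACE=O+RF@np.array([-65.3,0,84.5])
def F(u,y,h): return FACE+up*u+ey*y+n*h   # face coords
def toF(P): d=np.asarray(P)-FACE; return np.array([d@up,d@ey,d@n])
E
python3 - <<'E'
from h import *
im=cv2.imread("pics/top0.png");im2=cv2.imread("pics/scene0.png")
P=[]
for s in(-1,1): P+=[F(35,101*s,8.5+10.5),F(-66,87*s,8),F(86,87*s,8),F(-65,85*s,6),F(65,85*s,6),F(-50,75*s,12)]
P+=[F(42,0,42),F(-42,0,42)]
P+=[O+RF@np.array([a,b,z]) for a,b,z in[(152,140,158),(152,-140,158),(45,140,158),(45,-140,158),(-152.5,140,43),(-152.5,-140,43)]]
for nm,I,(x,y) in(("top",im,(205,70)),("scene",im2,(110,140))):
    c=cv2.resize(I[y:y+170,x:x+160],None,fx=3.5,fy=3.5,interpolation=cv2.INTER_CUBIC)
    for p in proj(nm,np.array(P)): cv2.circle(c,tuple(int(v) for v in (p-[x,y]+.5)*3.5),3,(0,0,255),1)
    cv2.imwrite(f"pics/ov_{nm}.png",c)
# tube ends in topc
for uv in((80,185),(490,212)):
    print("tube",onplane("top",np.array([205,70])+np.array(uv)/4,290), (onplane("top",np.array([205,70])+np.array(uv)/4,285)-O)@RF)
s=ctrl.read_state();M=R.from_euler('xyz',s["tool_rot"]).as_matrix();print(M.round(3))
print("can",onplane("top",(165,138),190),"jar",onplane("top",(333,242),75))
print("n",n,"up",up,"ey",ey)
E
```

```text
tube [663.27038953 149.76345602 290.        ] [ -1.32028932 117.97193867 285.        ]
tube [647.83138702 -91.65210621 290.        ] [  -2.98888685 -125.08267685  285.        ]
[[-0.     0.272  0.962]
 [ 0.     0.962 -0.272]
 [-1.    -0.    -0.   ]]
can [641.25196152 311.80117131 190.        ] jar [ 385.10776402 -129.30227745   75.        ]
n [-0.49918797  0.02848457  0.8660254 ] up [ 0.86461893 -0.04933672  0.5       ] ey [0.05696914 0.99837594 0.        ]
```

View pics/ov_top.png

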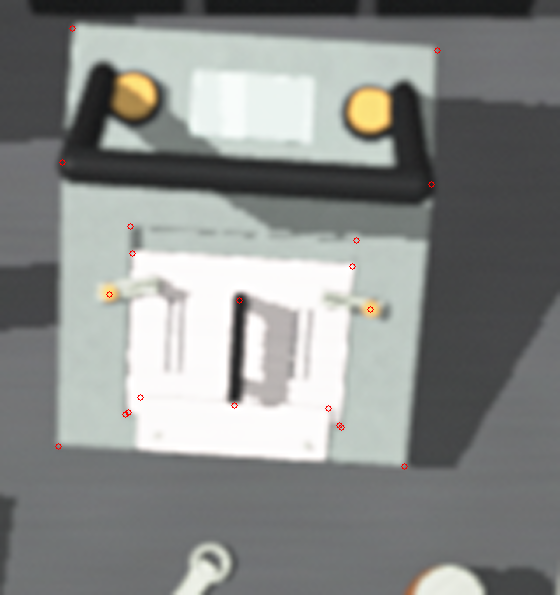

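View pics/ov_scene.png

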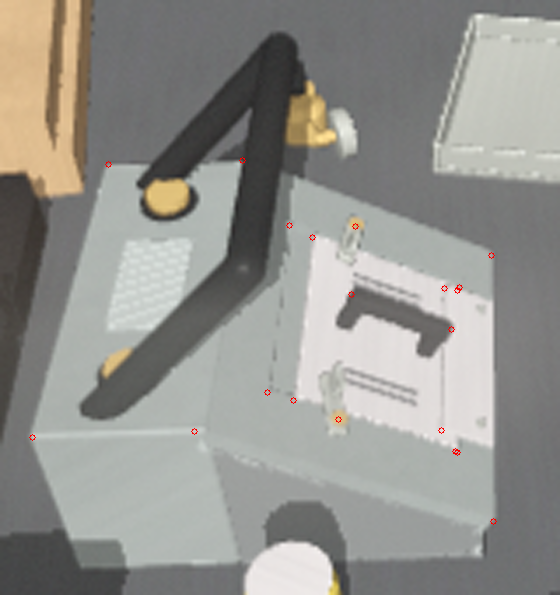

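```bash
cat >> h.py <<'E'
RT=np.c_[-n,ey,up]
def delta(P,Rt=RT):
    s=ctrl.read_state();M=R.from_euler('xyz',s["tool_rot"]).as_matrix()
    d=(P-s["eef_pos"])/10; r=np.degrees(R.from_matrix(Rt@M.T).as_rotvec())
    return d.round(2),r.round(2)
E
python3 - <<'E'
from h import *
print(F(11.6,61.2,120),delta(F(11.6,61.2,120)))
for side in(1,-1):
  for th in(-.35,1.65):
    pass
prev=None
for th in np.arange(-.35,1.66,.2):
    rad=np.array([np.sin(th),-np.cos(th)]);t=np.array([np.cos(th),np.sin(th)])
    c=np.array([35,101])+28*rad-3*t-[11,14.5]
    wl=F(c[0],c[1],21.5);wr=F(c[0],-c[1],21.5)
    print(th.round(2),c.round(1),wl.round(1),wr.round(1),*( ((wl-prev[0])/10).round(2),((wr-prev[1])/10).round(2)) if prev else "")
    prev=(wl,wr)
E
```

```text
[548.11958563 100.06653472 194.22304845] (array([ 37.12, -52.54,  -3.71]), array([ -4.98, -29.65,  12.25]))
-0.35 [11.6 61.2] [597.3  97.3 108.9] [590.3 -25.  108.9]
-0.15 [16.8 59.3] [601.7  95.1 111.5] [595.  -23.3 111.5] [ 0.44 -0.22  0.26] [0.47 0.17 0.26]
0.05 [22.4 58.4] [606.5  93.9 114.3] [599.8 -22.7 114.3] [ 0.48 -0.12  0.28] [0.49 0.06 0.28]
0.25 [28.  58.6] [611.3  93.9 117.1] [604.7 -23.2 117.1] [ 0.49 -0.    0.28] [ 0.48 -0.05  0.28]
0.45 [33.5 60. ] [616.1  95.  119.9] [609.3 -24.8 119.9] [0.48 0.11 0.27] [ 0.46 -0.16  0.27]
0.65 [38.6 62.4] [620.7  97.1 122.4] [613.6 -27.5 122.4] [0.45 0.22 0.25] [ 0.43 -0.27  0.25]
0.85 [43.1 65.8] [624.7 100.3 124.6] [617.3 -31.1 124.6] [0.41 0.31 0.22] [ 0.37 -0.36  0.22]
1.05 [46.8 70. ] [628.2 104.3 126.5] [620.2 -35.4 126.5] [0.35 0.4  0.19] [ 0.3  -0.44  0.19]
1.25 [49.6 74.8] [630.9 109.  127.9] [622.4 -40.4 127.9] [0.27 0.47 0.14] [ 0.22 -0.5   0.14]
1.45 [51.4 80.1] [632.8 114.2 128.8] [623.7 -45.8 128.8] [0.19 0.52 0.09] [ 0.13 -0.54  0.09]
1.65 [52.1 85.7] [633.7 119.7 129.2] [624.  -51.4 129.2] [0.09 0.55 0.04] [ 0.03 -0.56  0.04]
```

Call:
arm_command --pt "0 0 0 2.5 0 0 0" --pt "0 1.0 -2.0 2.5 0 0 0" --pt "0 1.6 -2.8 2.5 0 0 0" --pt "0 2.0 -3.0 0.5 -0.3 -1.85 0.76" --pt "0 2.0 -3.0 0 -0.3 -1.85 0.76" --pt "0 2.0 -3.0 0 -0.3 -1.85 0.76" --pt "0 2.0 -3.0 0 -0.3 -1.85 0.76" --pt "0 2.0 -3.0 0 -0.3 -1.85 0.76" --pt "0 2.0 -3.0 0 -0.3 -1.85 0.76" --pt "0 2.0 -3.0 0 -0.3 -1.85 0.76" --pt "0 2.0 -3.0 0 -0.3 -1.85 0.76" --pt "0 2.0 -3.0 0 -0.3 -1.85 0.76" --pt "0 2.0 -3.0 0 -0.3 -1.85 0.76" --pt "0 2.0 -3.0 0 -0.3 -1.85 0.76" --pt "0 2.0 -3.0 0 -0.3 -1.85 0.76" --pt "0 2.0 -3.0 0 -0.3 -1.85 0.76" --pt "0 2.0 -2.7 0 -0.3 -1.85 0.76" --pt "0 2.0 -2.5 0 -0.3 -1.85 0.76" --pt "0 1.5 -1.5 0 -0.3 -1.85 0.76" --pt "0 0 0 0 0 0 0"

```text
clock: 2.77
eef_pos: [518.8, 115.7, 311.3]
tool_rot: [0.004, 1.048, -0.062]
force: [0.1, 0.4, 0.1]
width: 0.2
```

```bash
python3 - <<'E'
from h import *
s=ctrl.read_state();print(s["clock"],s["eef_pos"],s["qpos"].round(2),s["force"],s["width"])
print(delta(F(11.6,61.2,120)),delta(F(11.6,61.2,60)),delta(F(11.6,61.2,21.5)))
E
```

```text
2.7667 [518.84191849 115.67553465 311.28689584] [-0.74  0.18  0.37  2.2   0.49  0.34  0.68] [0.1468309  0.39895034 0.12396455] 0.15902418104330712
(array([  2.93,  -1.56, -11.71]), array([-0.1 , -0.02,  0.44])) (array([  5.92,  -1.73, -16.9 ]), array([-0.1 , -0.02,  0.44])) (array([  7.84,  -1.84, -20.24]), array([-0.1 , -0.02,  0.44]))
```

Call:
arm_command --pt "0 0.5 -0.3 -2.0 0 0 0.1" --pt "0 0.5 -0.3 -2.0 0 0 0.1" --pt "0 0.5 -0.3 -2.0 0 0 0.1" --pt "0 0.5 -0.3 -2.0 0 0 0.1" --pt "0 0.5 -0.3 -2.0 0 0 0" --pt "0 0.4 -0.1 -1.7 0 0 0" --pt "0 1.0 0 -1.7 0 0 0" --pt "0 1.0 0 -1.7 0 0 0" --pt "0 1.0 -0.1 -1.8 0 0 0" --pt "0 0 0 0 0 0 0" --pt "0 0 0 0 0 0 0"

```text
clock: 3.68
eef_pos: [569.4, 104.3, 170.4]
tool_rot: [-0.021, 1.051, -0.075]
force: [-0.7, 0.0, 0.5]
width: 0.1
```

```bash
python3 - <<'E'
from h import *
s=ctrl.read_state();print(s["clock"],s["eef_pos"],toF(s["eef_pos"]),s["qpos"].round(2),s["force"],s["width"])
print(delta(F(11.6,61.2,21.5)))
for nm in("top","scene"):
    I=ctrl.get_image(nm); x,y=(205,70) if nm=="top" else (110,140)
    c=cv2.resize(I[y:y+170,x:x+160],None,fx=3.5,fy=3.5,interpolation=cv2.INTER_CUBIC)
    p=proj(nm,s["eef_pos"])[0];cv2.circle(c,tuple(int(v) for v in (p-[x,y]+.5)*3.5),3,(0,0,255),1)
    cv2.imwrite(f"pics/a_{nm}.png",c)
E
```

```text
3.6833 [569.40811562 104.29448227 170.37480865] [17.87375297 66.63387035 88.8402717 ] [-0.26  0.5  -0.14  2.25  1.88  0.29 -0.66] [-0.71161587  0.04099237  0.51134054] 0.06997375053806942
(array([ 2.79, -0.7 , -6.15]), array([ 0.59, -0.24, -0.01]))
```

View pics/a_scene.png

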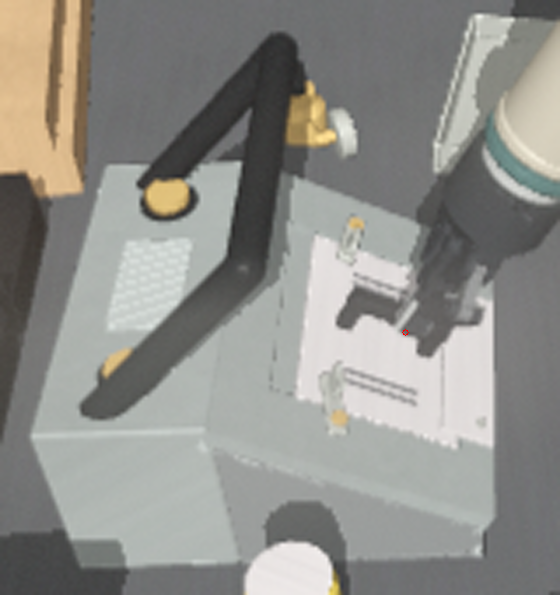

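View pics/a_top.png

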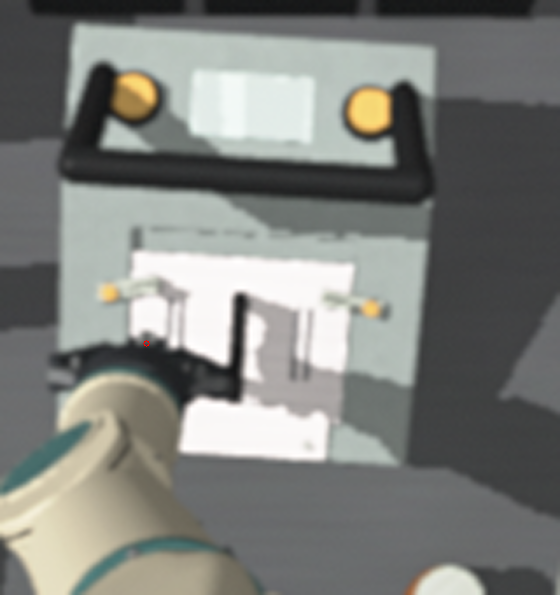

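Call:
arm_command --pt "0 0.3 -0.1 -0.8 0.1 0 0" --pt "0 0.3 -0.1 -0.8 0.1 0 0" --pt "0 0.4 -0.1 -0.8 0.1 0 0" --pt "0 0.4 -0.1 -0.8 0.1 0 0" --pt "0 0.4 -0.1 -0.8 0.1 0 0" --pt "0 0.4 -0.1 -0.8 0.1 0 0" --pt "0 0.4 -0.1 -0.8 0 0 0" --pt "0 0.2 0 -0.55 0 0 0" --pt "0 0 0 0 0 0 0" --pt "0 0 0 0 0 0 0"

```text
clock: 4.62
eef_pos: [597.6, 97.2, 109.8]
tool_rot: [0.0, 1.05, -0.057]
force: [-0.3, -0.0, -0.7]
width: -0.1
```

```bash
cat > st.py <<'E'
from h import *
s=ctrl.read_state();print(s["clock"],s["eef_pos"].round(1),"F",toF(s["eef_pos"]).round(1),s["qpos"].round(2),s["force"].round(1),s["width"].round(1))
import sys
a=[float(v) for v in sys.argv[1:4]]
if a: print(delta(F(*a)))
E
python3 st.py 11.6 61.2 21.5
```

```text
Traceback (most recent call last):
  File "st.py", line 2, in <module>
    s=ctrl.read_state();print(s["clock"],s["eef_pos"].round(1),"F",toF(s["eef_pos"]).round(1),s["qpos"].round(2),s["force"].round(1),s["width"].round(1))
                                                                                                                                     ^^^^^^^^^^^^^^^^
AttributeError: 'float' object has no attribute 'round'
```

Call:
arm_command --pt "0 0.22 -0.11 0.13 0 0 0" --pt "0 0.22 -0.11 0.13 0 0 0" --pt "0 0.24 -0.06 0.14 0 0 0" --pt "0 0.24 -0.06 0.14 0 0 0" --pt "0 0.25 0 0.14 0 0 0" --pt "0 0.24 0 0.14 0 0 0" --pt "0 0.24 0.05 0.14 0 0 0" --pt "0 0.24 0.06 0.13 0 0 0" --pt "0 0.23 0.11 0.13 0 0 0" --pt "0 0.22 0.11 0.12 0 0 0" --pt "0 0.21 0.15 0.11 0 0 0" --pt "0 0.2 0.16 0.11 0 0 0" --pt "0 0.18 0.2 0.1 0 0 0" --pt "0 0.17 0.2 0.09 0 0 0" --pt "0 0.14 0.23 0.07 0 0 0" --pt "0 0.13 0.24 0.07 0 0 0" --pt "0 0.1 0.26 0.05 0 0 0" --pt "0 0.09 0.26 0.04 0 0 0" --pt "0 0.05 0.28 0.02 0 0 0" --pt "0 0.04 0.27 0.02 0 0 0"

```text
clock: 6.28
eef_pos: [635.2, 119.5, 130.4]
tool_rot: [-0.0, 1.048, -0.058]
force: [2.7, -4.6, 0.9]
width: -0.1
```

```bash
sed -i 's/s\["width"\].round(1)/s["width"]/' st.py; python3 st.py 52.1 85.7 21.5; python3 - <<'E'
from h import *
x,y=110,140
I=ctrl.get_image("scene")
cv2.imwrite("pics/b_scene.png",cv2.resize(I[y:y+170,x:x+160],None,fx=3.5,fy=3.5,interpolation=cv2.INTER_CUBIC))
E
```

```text
6.2833 [635.2 119.5 130.4] F [54.1 85.6 21.8] [-0.23  0.64 -0.14  2.11  1.91  0.29 -0.67] [ 2.7 -4.6  0.9] -0.13938352337948498
(array([-0.15,  0.02, -0.12]), array([ 0.  , -0.03,  0.02]))
```

View pics/b_scene.png

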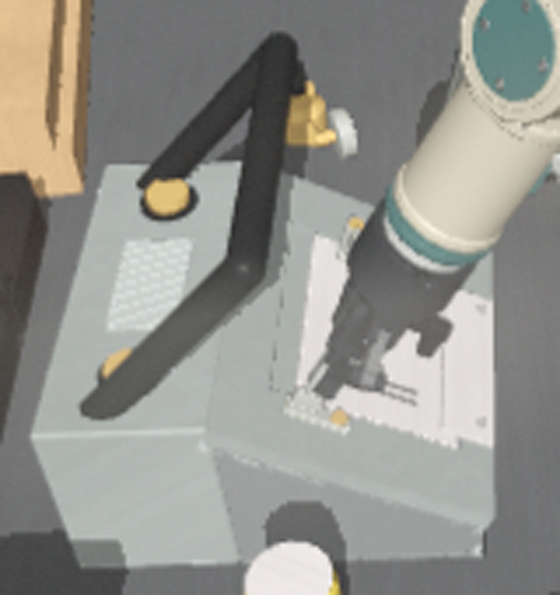

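Call:
arm_command --pt "0 0 0.15 0 0 0 0" --pt "0 0 0.15 0 0 0 0" --pt "0 0 0.1 0 0 0 0" --pt "0 0 0 0 0 0 0"

```text
clock: 6.67
eef_pos: [634.7, 122.9, 130.2]
tool_rot: [-0.001, 1.048, -0.059]
force: [2.2, -4.6, 1.8]
width: -0.3
```

```bash
cat > cr.py <<'E'
from h import *
import sys
x,y=110,140
nm,out=sys.argv[1:3]
if nm=="top": x,y=205,70
I=ctrl.get_image(nm)
c=cv2.resize(I[y:y+170,x:x+160],None,fx=3.5,fy=3.5,interpolation=cv2.INTER_CUBIC)
for a in sys.argv[3:]:
    p=proj(nm,F(*map(float,a.split(","))))[0];cv2.circle(c,tuple(int(v) for v in (p-[x,y]+.5)*3.5),3,(0,0,255),1)
cv2.imwrite("pics/"+out,c)
E
python3 st.py 52.1 85.7 21.5; python3 cr.py scene c_scene.png 35,101,19 75,101,15 74.8,97,15
```

```text
6.6667 [634.7 122.9 130.2] F [53.3 88.9 21.9] [-0.24  0.64 -0.14  2.11  1.9   0.29 -0.66] [ 2.2 -4.6  1.8] -0.321130530016561
(array([-0.1 , -0.32, -0.1 ]), array([ 0.03, -0.07,  0.05]))
```

View pics/c_scene.png

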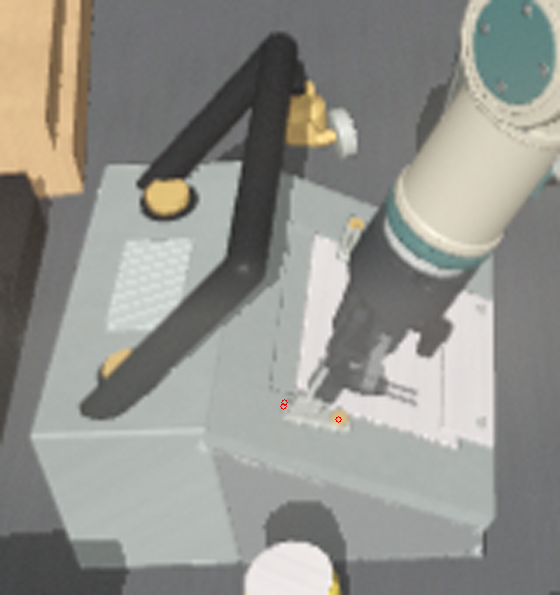

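Call:
arm_command --pt "0 0 0.15 0 0 0 0" --pt "0 0 0 0 0 0 0" --pt "0 0 -0.5 0 0 0 0" --pt "0 0 -0.7 0 0 0 0" --pt "0 -0.5 0 0.87 0 0 0" --pt "0 -1.0 0 1.73 0 0 0" --pt "0 -1.0 0 1.73 0 0 0" --pt "0 -1.0 0 1.73 0 0 0" --pt "0 0 0 0 0 0 0"

```text
clock: 7.47
eef_pos: [598.0, 115.4, 192.7]
tool_rot: [0.008, 1.048, -0.046]
force: [1.3, 0.2, -0.6]
width: -0.2
```

```bash
python3 st.py 11.6 -61.2 80; python3 cr.py scene d_scene.png 35,101,19 75,101,15 74.8,97,15;python3 cr.py top d_top.png 35,101,19 75,101,15 74.8,97,15
```

```text
7.4667 [598.  115.4 192.7] F [53.2 79.4 94.2] [-0.26  0.48 -0.12  2.16  1.54  0.25 -0.31] [ 1.3  0.2 -0.6] -0.1521404921536618
(array([ -3.69, -13.87,  -3.31]), array([-0.23, -0.05, -0.23]))
```

View pics/d_scene.png

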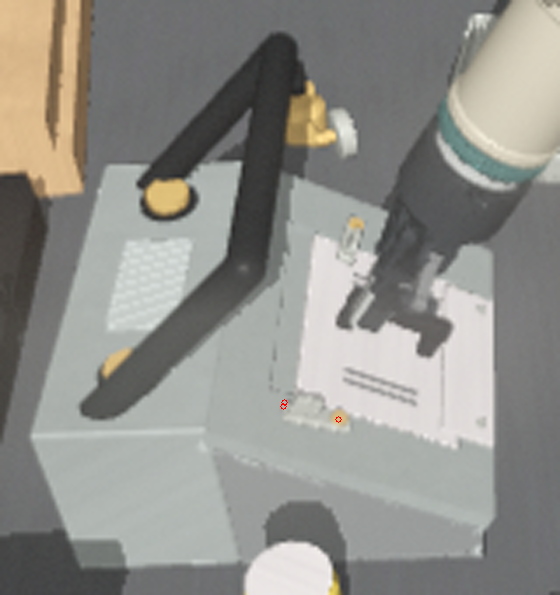

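View pics/d_top.png

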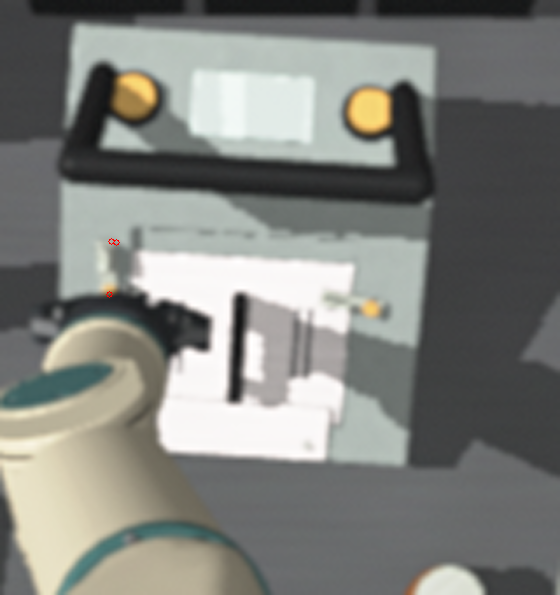

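The left button now points up the slope: in the top picture its bolt is at (110,290) and its tip at (103,240). Next is the right button.

Call:
arm_command --pt "0 -0.5 -1.9 0 0 0 0" --pt "0 -0.5 -1.9 0 0 0 0" --pt "0 -0.5 -1.9 -0.4 0 0 0" --pt "0 -0.5 -1.9 -0.5 0 0 0" --pt "0 -0.5 -1.9 -0.6 0 0 0" --pt "0 -0.5 -1.9 -0.8 0 0 0" --pt "0 -0.7 -2.4 -1.0 -0.2 0 -0.2" --pt "0 0 0 0 0 0 0" --pt "0 0 0 0 0 0 0"

```text
clock: 8.32
eef_pos: [561.1, -26.6, 155.3]
tool_rot: [-0.004, 1.054, -0.066]
force: [-0.3, 0.3, 0.4]
width: -0.1
```

```bash
python3 st.py 11.6 -61.2 21.5
```

```text
8.3167 [561.1 -26.6 155.3] F [  9.6 -64.5  76.3] [ 0.27  0.54 -0.42  2.32  2.21  0.33 -0.71] [-0.3  0.3  0.4] -0.11988547390425648
(array([ 2.92,  0.17, -4.64]), array([ 0.08, -0.37,  0.36]))
```

Call:
arm_command --pt "0 0.4 0.05 -0.7 0 0 0.1" --pt "0 0.5 0.05 -0.8 0 -0.1 0.1" --pt "0 0.5 0.05 -0.8 0 -0.1 0.1" --pt "0 0.5 0 -0.8 0 -0.1 0" --pt "0 0.5 0 -0.8 0 0 0" --pt "0 0.5 0 -0.7 0 0 0" --pt "0 0 0 0 0 0 0" --pt "0 0 0 0 0 0 0"

```text
clock: 8.98
eef_pos: [591.2, -23.2, 110.7]
tool_rot: [-0.005, 1.045, -0.059]
force: [-0.4, -0.2, -0.2]
width: 0.1
```

```bash
python3 st.py 11.6 -61.2 21.5
```

```text
8.9833 [591.2 -23.2 110.7] F [ 13.2 -59.5  22.6] [ 0.29  0.67 -0.47  2.28  2.3   0.44 -0.75] [-0.4 -0.2 -0.2] 0.07246411562707263
(array([-0.09, -0.17, -0.17]), array([ 0.16,  0.1 , -0.12]))
```

Call:
arm_command --pt "0 0.2 -0.08 0.05 0 0 0" --pt "0 0.23 0.08 0.13 0 0 0" --pt "0 0.24 0.03 0.14 0 0 0" --pt "0 0.25 0.03 0.14 0 0 0" --pt "0 0.24 -0.02 0.14 0 0 0" --pt "0 0.24 -0.03 0.14 0 0 0" --pt "0 0.23 -0.08 0.14 0 0 0" --pt "0 0.23 -0.08 0.13 0 0 0" --pt "0 0.22 -0.13 0.13 0 0 0" --pt "0 0.21 -0.14 0.12 0 0 0" --pt "0 0.19 -0.18 0.11 0 0 0" --pt "0 0.18 -0.18 0.11 0 0 0" --pt "0 0.15 -0.22 0.1 0 0 0" --pt "0 0.15 -0.22 0.09 0 0 0" --pt "0 0.11 -0.25 0.07 0 0 0" --pt "0 0.11 -0.25 0.07 0 0 0" --pt "0 0.07 -0.27 0.05 0 0 0" --pt "0 0.06 -0.27 0.04 0 0 0" --pt "0 0.02 -0.28 0.02 0 0 0" --pt "0 0.01 -0.28 0.02 0 0 0"

```text
clock: 10.65
eef_pos: [625.3, -52.2, 131.2]
tool_rot: [-0.006, 1.043, -0.061]
force: [2.0, 3.6, 1.0]
width: 0.0
```

```bash
python3 st.py 52.1 -90 21.5
```

```text
10.65 [625.3 -52.2 131.2] F [ 54.4 -86.4  22.5] [ 0.29  0.64 -0.38  2.18  2.23  0.29 -0.62] [2.  3.6 1. ] 0.002656694745527741
(array([-0.16, -0.35, -0.2 ]), array([ 0.2 ,  0.23, -0.1 ]))
```

Call:
arm_command --pt "0 0 -0.15 0 0 0 0" --pt "0 0 -0.15 0 0 0 0" --pt "0 0 -0.15 0 0 0 0" --pt "0 0 0 0 0 0 0" --pt "0 0 0.5 0 0 0 0" --pt "0 0 0.7 0 0 0 0" --pt "0 -0.5 0 0.87 0 0 0" --pt "0 -1.0 0 1.73 0 0 0" --pt "0 -1.0 0 1.73 0 0 0" --pt "0 -1.0 0 1.73 0 0 0" --pt "0 0 0 0 0 0 0"

```text
clock: 11.57
eef_pos: [588.4, -45.8, 194.1]
tool_rot: [-0.009, 1.042, -0.066]
force: [-0.5, 0.1, 0.3]
width: 0.0
```

```bash
python3 st.py 0 0 90; python3 cr.py scene e_scene.png 35,-101,19 75,-101,15 74.8,-97,15;python3 cr.py top e_top.png 35,-101,19 75,-101,15 74.8,-97,15
```

```text
11.5667 [588.4 -45.8 194.1] F [ 53.5 -82.2  95.6] [ 0.33  0.48 -0.43  2.23  1.84  0.24 -0.28] [-0.5  0.1  0.3] 0.016191141235863356
(array([-3.88,  8.45, -3.17]), array([0.28, 0.29, 0.08]))
```

View pics/e_scene.png

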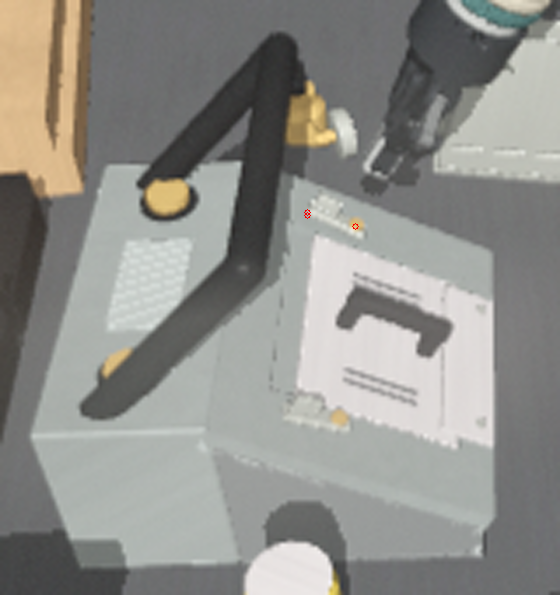

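View pics/e_top.png

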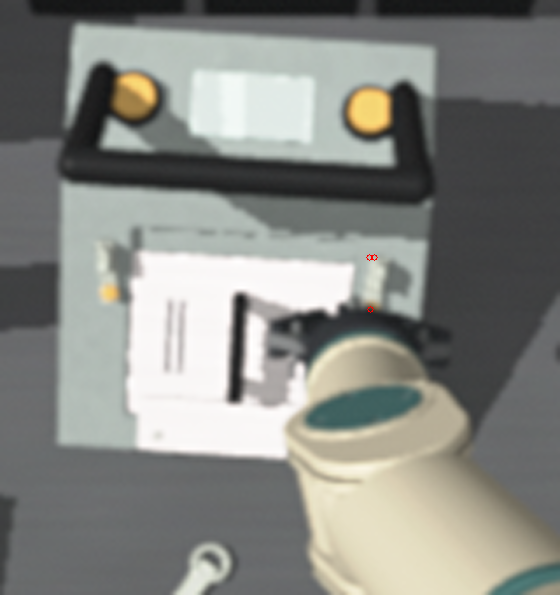

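Both buttons now point up the slope. In the scene picture the right bolt is at (355,226) with its tip at (310,205), and the left bolt is at (340,418). Next I go over the handle with the jaws open.

Call:
arm_command --pt "0.3 -0.5 1.2 0 0 0 0" --pt "1 -0.5 1.2 0 0 0 0" --pt "1 -0.6 1.2 -0.4 0.1 0.1 0" --pt "1 -0.6 1.2 -0.5 0.1 0.1 0.1" --pt "1 -0.6 1.2 -0.7 0.1 0.1 0" --pt "1 -0.6 1.2 -0.8 0 0 0" --pt "1 -0.5 1.2 -0.8 0 0 0" --pt "1 0 0 0 0 0 0" --pt "1 0 0 0 0 0 0"

```text
clock: 12.42
eef_pos: [550.4, 39.6, 158.3]
tool_rot: [0.003, 1.052, -0.05]
force: [-0.8, -1.1, -0.6]
width: 85.4
```

```bash
python3 st.py 0 0 15; python3 - <<'E'
from h import *
print(toF([573,37.5,123.7]))
E
```

```text
12.4167 [550.4  39.6 158.3] F [-1.4  1.  86. ] [ 0.24  0.56 -0.62  2.33  1.98  0.49 -0.61] [-0.8 -1.1 -0.6] 85.37129221222537
(array([ 3.66, -0.31, -6.08]), array([-0.11, -0.24, -0.24]))
[ 0.93738067  0.1524929  44.72306412]
```

Call:
arm_command --pt "1 0.5 -0.05 -0.8 0 0 -0.1" --pt "1 0.5 -0.05 -0.9 0 -0.1 -0.1" --pt "1 0.6 -0.05 -0.9 0 -0.1 0" --pt "1 0.5 -0.05 -0.9 0 0 0" --pt "1 0.5 -0.05 -0.9 0 0 0" --pt "1 0.5 -0.05 -0.8 0 0 0" --pt "1 0.5 0 -0.8 0 0 0" --pt "1 0 0 0 0 0 0" --pt "1 0 0 0 0 0 0"

```text
clock: 13.17
eef_pos: [586.8, 36.3, 98.9]
tool_rot: [0.004, 1.047, -0.054]
force: [-0.2, 0.2, -0.5]
width: 85.3
```

```bash
python3 st.py 0 0 15; python3 cr.py scene f_scene.png; python3 cr.py top f_top.png
```

```text
13.1667 [586.8  36.3  98.9] F [ 0.5 -0.3 16.4] [ 0.25  0.74 -0.64  2.28  2.13  0.61 -0.69] [-0.2  0.2 -0.5] 85.25793879742564
(array([ 0.03,  0.03, -0.15]), array([-0.12,  0.03,  0.04]))
```

View pics/f_scene.png

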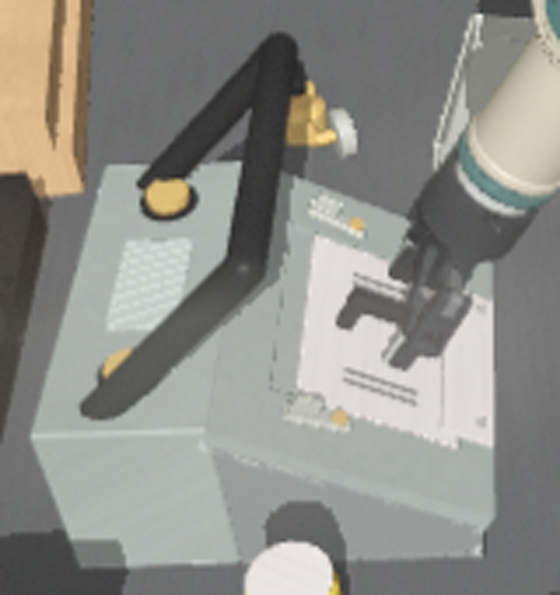

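Call:
arm_command --pt "0.6 0.05 0 -0.1 0 0 0" --pt "0.4 0 0 0 0 0 0" --pt "0.3 0 0 0 0 0 0" --pt "0.2 0 0 0 0 0 0" --pt "0.15 0 0 0 0 0 0" --pt "0.1 0 0 0 0 0 0" --pt "0 0 0 0 0 0 0" --pt "0 0 0 0 0 0 0" --pt "0 0 0 0 0 0 0"

```text
clock: 14.02
eef_pos: [587.0, 36.9, 98.6]
tool_rot: [0.004, 1.046, -0.053]
force: [-3.2, 0.3, 5.3]
width: 13.1
```

```bash
python3 st.py 0 0 15; python3 - <<'E'
from h import *
print((ctrl.read_state()["force"]@np.c_[up,ey,n]).round(1))
E
```

```text
14.0167 [587.   36.9  98.6] F [ 0.6  0.4 16. ] [ 0.25  0.74 -0.64  2.28  2.13  0.61 -0.69] [-3.2  0.3  5.3] 13.142678252535458
(array([-0.  , -0.04, -0.11]), array([-0.12,  0.08, -0.03]))
[-0.1  0.1  6.2]
```

Call:
arm_command --pt "0 -0.02 0 0.05 0 0 0" --pt "0 0.17 -0.01 0.1 0 0 0" --pt "0 0.17 -0.01 0.1 0 0 0" --pt "0 0.17 -0.01 0.1 0 0 0" --pt "0 0.17 -0.01 0.1 0 0 0" --pt "0 0 0 0 0 0 0"

```text
clock: 14.52
eef_pos: [594.7, 36.0, 103.2]
tool_rot: [0.004, 1.045, -0.054]
force: [-0.0, 0.3, -3.4]
width: 13.2
```

```bash
cat >> st.py <<'E'
print("Fface",(s["force"]@np.c_[up,ey,n]).round(1),"tq",s["torque"].round(2))
E
python3 st.py 20 0 15; python3 cr.py scene g_scene.png
```

```text
14.5167 [594.7  36.  103.2] F [ 9.5 -0.1 16.1] [ 0.25  0.73 -0.62  2.26  2.11  0.58 -0.67] [-0.   0.3 -3.4] 13.157547620242603
(array([ 0.96, -0.05,  0.43]), array([-0.1 ,  0.14,  0.03]))
Fface [-1.7  0.3 -2.9] tq [0.01 0.95 0.02]
```

View pics/g_scene.png

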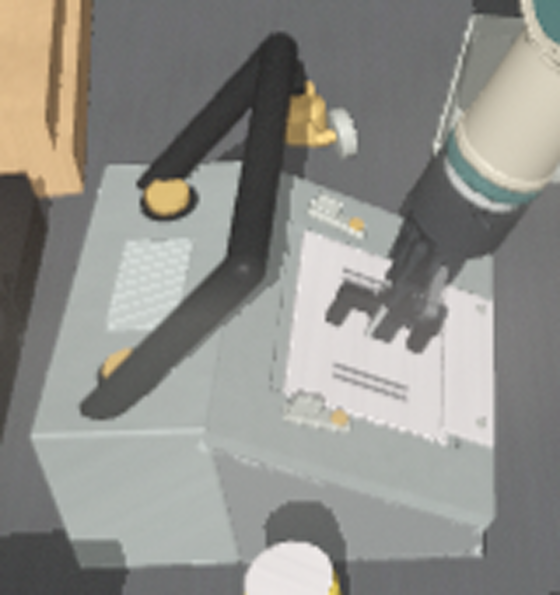

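Call:
arm_command --pt "0 0.17 -0.01 0.1 0 0 0" --pt "0 0.17 -0.01 0.1 0 0 0" --pt "0 0.17 -0.01 0.1 0 0 0" --pt "0 0.17 -0.01 0.1 0 0 0" --pt "0 0.13 -0.01 0.07 0 0 0" --pt "0 0 0 0 0 0 0" --pt "0 0 0 0 0 0 0"

```text
clock: 15.15
eef_pos: [602.0, 35.8, 107.7]
tool_rot: [0.004, 1.046, -0.053]
force: [0.2, -0.6, -4.5]
width: 12.9
```

```bash
python3 st.py 20 0 15
```

```text
15.15 [602.   35.8 107.7] F [18.1  0.1 16.3] [ 0.24  0.72 -0.61  2.24  2.08  0.55 -0.64] [ 0.2 -0.6 -4.5] 12.91614928147128
(array([ 0.23, -0.03, -0.02]), array([-0.12,  0.08,  0.  ]))
Fface [-2.1 -0.6 -4. ] tq [0.07 0.91 0.01]
```

Call:
arm_command --pt "0 0.12 -0.01 0.06 0 0 0" --pt "0 0.06 0 0.03 0 0 0" --pt "0 0 0 0 0 0 0"

```text
clock: 15.4
eef_pos: [603.8, 35.7, 108.6]
tool_rot: [0.004, 1.046, -0.053]
force: [0.8, -0.3, -4.3]
width: 12.8
```

```bash
python3 st.py 20 0 15; python3 cr.py scene h_scene.png; python3 cr.py top h_top.png
```

```text
15.4 [603.8  35.7 108.6] F [20.1  0.1 16.2] [ 0.24  0.72 -0.6   2.24  2.07  0.55 -0.63] [ 0.8 -0.3 -4.3] 12.800198784985477
(array([ 0.05, -0.01, -0.11]), array([-0.12,  0.08, -0.  ]))
Fface [-1.4 -0.2 -4.1] tq [0.05 0.96 0.  ]
```

View pics/h_scene.png

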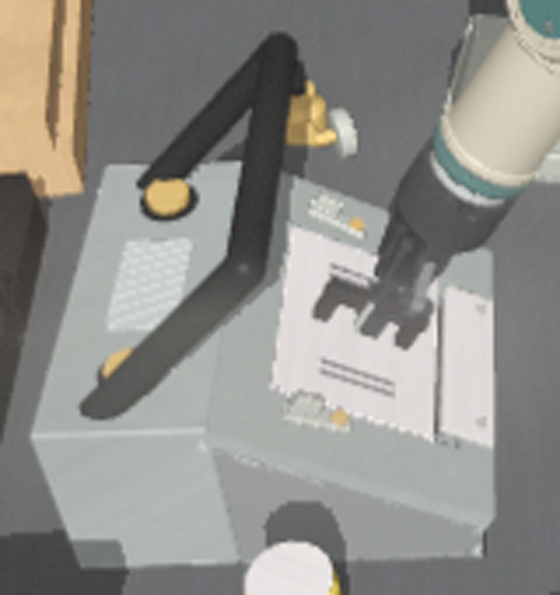

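Call:
arm_command --pt "0 -0.1 0 0.17 0 0 0" --pt "0 -0.1 0 0.17 0 0 0" --pt "0 -0.15 0.01 0.26 0 0 0" --pt "0 -0.2 0.01 0.35 0 0 0" --pt "0 -0.2 0.01 0.35 0 0 0" --pt "0 0 0 0 0 0 0"

```text
clock: 16.0
eef_pos: [596.0, 36.3, 122.4]
tool_rot: [0.004, 1.045, -0.053]
force: [-0.8, -0.6, -3.8]
width: 12.9
```

```bash
python3 st.py 20 0 35; python3 cr.py scene i_scene.png
```

```text
16.0 [596.   36.3 122.4] F [20.2  0.2 32.1] [ 0.24  0.68 -0.6   2.25  2.05  0.53 -0.61] [-0.8 -0.6 -3.8] 12.94679205741197
(array([-0.17, -0.01,  0.24]), array([-0.11,  0.12, -0.04]))
Fface [-2.6 -0.7 -2.9] tq [ 0.04  0.99 -0.02]
```

View pics/i_scene.png

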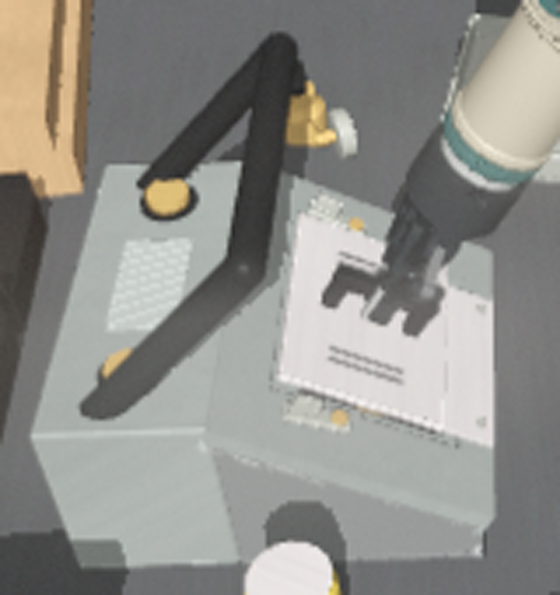

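The panel is off the face: its upper edge now overlaps the buttons at (320,210) and (300,400), with low forces. I'll measure the tray more exactly while pulling clear.

Call:
arm_command --pt "0 -0.5 0.03 0.87 0 0 0" --pt "0 -0.7 0.04 1.2 0 0 0" --pt "0 -0.8 0.05 1.4 0 0 0" --pt "0 -0.8 0.05 1.4 0 0 0" --pt "0 -1.0 0 1.5 0 0 0" --pt "0 -1.0 0 1.5 0 0 0" --pt "0 -1.0 0 1.5 0 0 0" --pt "0 -0.5 0 1.0 0 0 0" --pt "0 0 0 0 0 0 0"

```text
clock: 16.8
eef_pos: [532.8, 38.1, 227.8]
tool_rot: [0.003, 1.042, -0.053]
force: [-0.5, 0.5, -3.5]
width: 13.4
```

```bash
python3 st.py 20 0 16; python3 - <<'E'
from h import *
I=ctrl.get_image("top");cv2.imwrite("pics/j_top.png",I)
cv2.imwrite("pics/j_tray.png",cv2.resize(I[175:280,350:470],None,fx=5,fy=5,interpolation=cv2.INTER_CUBIC))
I=ctrl.get_image("scene");cv2.imwrite("pics/j_scene.png",I)
E
```

```text
16.8 [532.8  38.1 227.8] F [ 18.2  -1.5 155. ] [ 0.18  0.35 -0.5   2.32  1.6   0.32 -0.25] [-0.5  0.5 -3.5] 13.446376983226827
(array([  7.11,  -0.25, -11.94]), array([-0.08,  0.29, -0.05]))
Fface [-2.1  0.4 -2.8] tq [ 0.05  0.99 -0.  ]
```

View pics/j_tray.png

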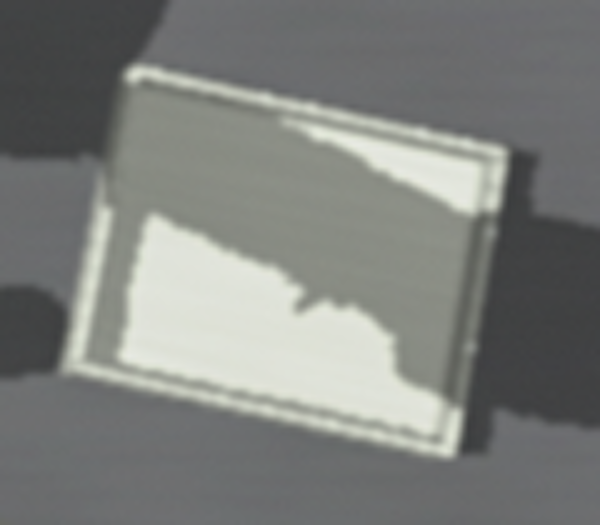

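View pics/j_scene.png

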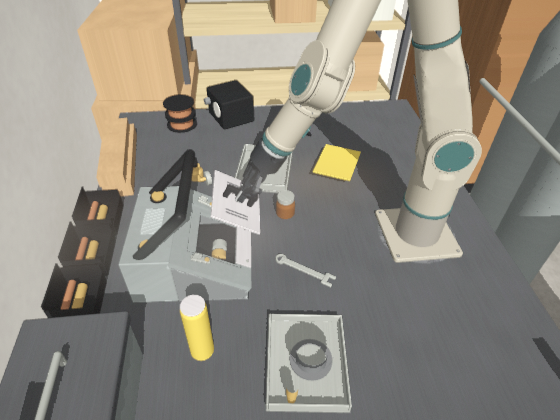

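```bash
cat >> h.py <<'E'
tc=np.array([onplane("top",np.array([350,175])+np.array(p)/5-.4,32) for p in[(130,68),(507,150),(455,457),(65,372)]])
TC=tc.mean(0)
v=(tc[0]+tc[1]-tc[2]-tc[3]);TY=np.arctan2(v[1],v[0]);w=(tc[0]+tc[3]-tc[1]-tc[2]);TY2=np.arctan2(-w[0],w[1])
ty=(TY+TY2)/2
Rz=R.from_euler('z',ty).as_matrix()
RV=np.c_[[0,0,-1],Rz@[0,1,0],Rz@[1,0,0]]
E
python3 - <<'E'
from h import *
print(tc.round(0),TC,TY,TY2,np.linalg.norm(v)/2,np.linalg.norm(w)/2)
print(delta(np.array([TC[0],TC[1],230]),RV))
E
```

```text
[[ 544. -261.   32.]
 [ 497. -477.   32.]
 [ 321. -437.   32.]
 [ 369. -219.   32.]] [ 432.69536091 -348.39196786   32.        ] -0.2287822966438807 -0.21559925051964454 179.75701372976172 222.3320848302766
(array([-10.05, -38.62,   0.41]), array([ 4.09, 29.91, -9.23]))
```

Call:
arm_command --pt "0 -0.8 -0.8 0.5 0.1 1.0 -0.3" --pt "0 -0.8 -1.6 0 0.2 1.8 -0.5" --pt "0 -0.6 -2.2 0 0.26 1.9 -0.58" --pt "0 -0.6 -2.4 0 0.26 1.9 -0.58" --pt "0 -0.6 -2.4 0 0.26 1.9 -0.58" --pt "0 -0.6 -2.4 0 0.26 1.9 -0.58" --pt "0 -0.6 -2.4 0 0.26 1.9 -0.58" --pt "0 -0.6 -2.4 0 0.26 1.9 -0.58" --pt "0 -0.6 -2.4 0 0.26 1.9 -0.58" --pt "0 -0.6 -2.4 0 0.26 1.9 -0.58" --pt "0 -0.6 -2.4 0 0.26 1.9 -0.58" --pt "0 -0.6 -2.4 0 0.26 1.9 -0.58" --pt "0 -0.6 -2.4 0 0.26 1.9 -0.58" --pt "0 -0.6 -2.4 0 0.26 1.9 -0.58" --pt "0 -0.6 -2.4 0 0.26 1.9 -0.58" --pt "0 -0.6 -2.4 0 0.26 1.9 -0.58" --pt "0 -0.4 -2.0 0 0.25 1.0 -0.4" --pt "0 0 -1.0 0 0 0 0" --pt "0 0 0 0 0 0 0"

```text
clock: 18.48
eef_pos: [430.7, -346.2, 228.5]
tool_rot: [-1.881, 1.57, -2.105]
force: [-0.0, 0.5, -4.4]
width: 13.0
```

```bash
cat > st2.py <<'E'
from h import *
import sys
s=ctrl.read_state();print(s["clock"],s["eef_pos"].round(1),s["qpos"].round(2),s["force"].round(1),s["torque"].round(2),s["width"])
print(delta(np.array([TC[0],TC[1],float(sys.argv[1])]),RV))
E
python3 st2.py 230
```

```text
18.4833 [ 430.7 -346.2  228.5] [ 1.18  0.62 -0.87  1.78  0.56  1.01  1.43] [-0.   0.5 -4.4] [ 0.01 -0.05 -0.01] 13.002686051902302
(array([ 0.2 , -0.22,  0.15]), array([ 0.02, -0.01,  0.15]))
```

Well on target. I lower to about 80 mm and look before setting it down.

Call:
arm_command --pt "0 0.1 -0.1 -1.5 0 0 0.1" --pt "0 0.1 -0.1 -2.0 0 0 0" --pt "0 0 0 -2.5 0 0 0" --pt "0 0 0 -2.5 0 0 0" --pt "0 0 0 -2.5 0 0 0" --pt "0 0 0 -2.0 0 0 0" --pt "0 0 0 -1.5 0 0 0" --pt "0 0 0 -0.8 0 0 0" --pt "0 0 0 0 0 0 0"

```text
clock: 19.23
eef_pos: [432.8, -343.1, 75.4]
tool_rot: [2.29, 1.568, 2.073]
force: [-1.0, 0.5, -3.9]
width: 13.0
```

```bash
python3 st2.py 21; python3 - <<'E'
from h import *
a=ctrl.get_image("top")[165:290,345:475];b=ctrl.get_image("scene")[110:235,205:335]
cv2.imwrite("pics/k.png",np.hstack([cv2.resize(i,(400,385),interpolation=cv2.INTER_CUBIC) for i in(a,b)]))
E
```

```text
19.2333 [ 432.8 -343.1   75.4] [ 1.06  0.81 -0.7   1.91  0.78  0.72  1.24] [-1.   0.5 -3.9] [-0.01 -0.02  0.03] 12.997316078562907
(array([-0.01, -0.52, -5.44]), array([-0.14, -0.08, -0.32]))
```

View pics/k.png

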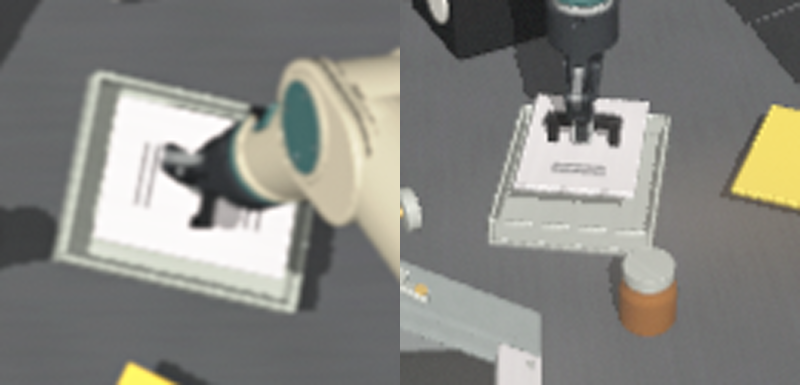

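Call:
arm_command --pt "0 0 -0.2 -0.8 -0.1 -0.1 -0.1" --pt "0 0 -0.2 -1.0 0 0 -0.1" --pt "0 0 -0.1 -1.0 0 0 -0.1" --pt "0 0 0 -0.8 0 0 0" --pt "0 0 0 -0.5 0 0 0" --pt "0 0 0 0 0 0 0" --pt "0 0 0 -0.3 0 0 0" --pt "0 0 0 -0.2 0 0 0" --pt "0 0 0 -0.2 0 0 0" --pt "0 0 0 0 0 0 0"

```text
clock: 20.17
eef_pos: [433.6, -350.0, 28.9]
tool_rot: [-0.411, 1.568, -0.634]
force: [-0.5, 0.1, -3.7]
width: 13.2
```

```bash
python3 st2.py 21
```

```text
20.1667 [ 433.6 -350.    28.9] [ 1.02  0.88 -0.63  1.91  0.86  0.64  1.18] [-0.5  0.1 -3.7] [-0.03 -0.01  0.01] 13.234712405205817
(array([-0.09,  0.16, -0.79]), array([0.11, 0.15, 0.07]))
```

Call:
arm_command --pt "0 0 0 -0.2 0 0.1 0" --pt "0 0 0 -0.15 0 0 0" --pt "0 0 0 -0.1 0 0 0" --pt "0 0 0 -0.1 0 0 0" --pt "0 0 0 -0.1 0 0 0" --pt "0 0 0 0 0 0 0"

```text
clock: 20.67
eef_pos: [433.5, -350.0, 22.3]
tool_rot: [-0.936, 1.569, -1.16]
force: [-0.3, -0.6, -4.7]
width: 13.5
```

```bash
python3 st2.py 21
```

```text
20.6667 [ 433.5 -350.    22.3] [ 1.02  0.89 -0.62  1.91  0.87  0.63  1.17] [-0.3 -0.6 -4.7] [-0.02  0.03 -0.02] 13.460531125541472
(array([-0.08,  0.16, -0.13]), array([0.1 , 0.04, 0.08]))
```

Call:
arm_command --pt "0 0 0 -0.1 0 0 0" --pt "0 0 0 -0.05 0 0 0" --pt "0 0 0 0 0 0 0"

```text
clock: 20.92
eef_pos: [433.5, -350.0, 20.9]
tool_rot: [-0.91, 1.569, -1.134]
force: [0.2, -0.3, -4.0]
width: 12.8
```

```bash
python3 st2.py 21
```

```text
20.9167 [ 433.5 -350.    20.9] [ 1.01  0.89 -0.62  1.91  0.88  0.63  1.17] [ 0.2 -0.3 -4. ] [-0.    0.03  0.  ] 12.799834183326755
(array([-0.08,  0.16,  0.01]), array([0.11, 0.05, 0.07]))
```

Not touching yet: the force still shows the full weight, about -4 N. I keep going down in half-millimetre steps.

Call:
arm_command --pt "0 0 0 -0.05 0 0 0" --pt "0 0 0 -0.05 0 0 0" --pt "0 0 0 0 0 0 0"

```text
clock: 21.17
eef_pos: [433.5, -350.0, 19.9]
tool_rot: [-0.902, 1.569, -1.126]
force: [-0.4, -0.2, -3.8]
width: 13.0
```

Call:
arm_command --pt "0 0 0 -0.05 0 0 0" --pt "0 0 0 0 0 0 0"

```text
clock: 21.33
eef_pos: [433.5, -350.0, 19.5]
tool_rot: [-0.9, 1.569, -1.123]
force: [-0.4, 0.5, -4.1]
width: 13.2
```

Call:
arm_command --pt "0 0 0 -0.05 0 0 0" --pt "0 0 0 0 0 0 0"

```text
clock: 21.5
eef_pos: [433.5, -350.1, 18.9]
tool_rot: [-0.893, 1.569, -1.117]
force: [0.5, -0.6, -3.3]
width: 13.1
```

Call:
arm_command --pt "0 0 0 -0.05 0 0 0" --pt "0 0 0 0 0 0 0"

```text
clock: 21.67
eef_pos: [433.5, -350.0, 18.5]
tool_rot: [-0.887, 1.569, -1.111]
force: [-0.2, -0.9, -3.8]
width: 13.4
```

Call:
arm_command --pt "0 0 0 -0.05 0 0 0" --pt "0 0 0 0 0 0 0"

```text
clock: 21.83
eef_pos: [433.6, -350.2, 18.1]
tool_rot: [-0.907, 1.568, -1.13]
force: [-0.2, 0.1, -3.1]
width: 13.1
```

Call:
arm_command --pt "0 0 0 -0.05 0 0 0" --pt "0 0 0 0 0 0 0"

```text
clock: 22.0
eef_pos: [433.6, -350.2, 18.1]
tool_rot: [-0.999, 1.568, -1.222]
force: [-1.3, 0.4, 3.2]
width: 13.0
```

Call:
arm_command --pt "0 0 0 -0.05 0 0 0" --pt "0 0 0 0 0 0 0"

```text
clock: 22.17
eef_pos: [433.6, -350.2, 18.0]
tool_rot: [-1.06, 1.568, -1.283]
force: [-3.3, 0.8, 9.0]
width: 12.7
```

Call:
arm_command --pt "0 0 0 -0.05 0 0 0" --pt "0 0 0 0 0 0 0"

```text
clock: 22.33
eef_pos: [433.6, -350.2, 18.0]
tool_rot: [-1.106, 1.567, -1.329]
force: [-3.7, 1.3, 13.8]
width: 13.6
```

Call:
arm_command --pt "0 0 0 0.1 0 0 0" --pt "0 0 0 0 0 0 0" --pt "0 0 0 0 0 0 0"

```text
clock: 22.58
eef_pos: [433.7, -350.2, 18.1]
tool_rot: [-0.937, 1.568, -1.161]
force: [-3.2, 0.6, 7.5]
width: 13.0
```

```bash
python3 st2.py 18; python3 - <<'E'
from h import *
a=ctrl.get_image("top")[165:290,345:475];b=ctrl.get_image("scene")[110:235,205:335]
cv2.imwrite("pics/l.png",np.hstack([cv2.resize(i,(400,385),interpolation=cv2.INTER_CUBIC) for i in(a,b)]))
E
```

```text
22.5833 [ 433.7 -350.2   18.1] [ 1.01  0.9  -0.61  1.91  0.88  0.62  1.17] [-3.2  0.6  7.5] [0.18 0.48 0.06] 13.040496523044578
(array([-0.1 ,  0.18, -0.01]), array([0.14, 0.06, 0.07]))
```

View pics/l.png

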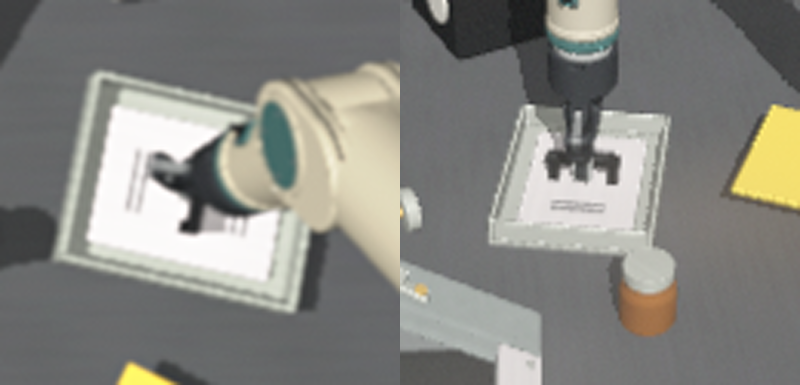

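The panel lies flat inside the tray: in the top half of the view its edges are at about (95,105)–(285,275), clear of the walls. I release and retreat straight up.

Call:
arm_command --pt "0.15 0 0 0.05 0 0 0" --pt "0.3 0 0 0 0 0 0" --pt "0.5 0 0 0 0 0 0" --pt "0.6 0 0 0 0 0 0" --pt "0.6 0 0 0 0 0 0" --pt "0.6 0 0 0 0 0 0" --pt "0.6 0 0 0.5 0 0 0" --pt "0.6 0 0 1.0 0 0 0" --pt "0.6 0 0 1.5 0 0 0" --pt "0.6 0 0 2.0 0 0 0" --pt "0.6 0 0 2.5 0 0 0" --pt "0.6 0 0 2.5 0 0 0" --pt "0.6 0 0 2.5 0 0 0" --pt "0.6 0 0 2.5 0 0 0" --pt "0.6 0 0 2.5 0 0 0" --pt "0.6 0 0 0 0 0 0"

```text
clock: 24.02
eef_pos: [436.5, -350.8, 198.6]
tool_rot: [-0.459, 1.56, -0.682]
force: [0.9, 0.1, -0.6]
width: 51.2
```

```bash
python3 st2.py 18; python3 - <<'E'
from h import *
a=ctrl.get_image("top");b=ctrl.get_image("scene")
cv2.imwrite("pics/m_top.png",a);cv2.imwrite("pics/m_scene.png",b)
E
```

```text
24.0167 [ 436.5 -350.8  198.6] [ 1.15  0.66 -0.84  1.8   0.61  0.94  1.4 ] [ 0.9  0.1 -0.6] [-0.   -0.02  0.01] 51.213493794191095
(array([ -0.38,   0.24, -18.06]), array([0.39, 0.48, 0.06]))
```

View pics/m_scene.png

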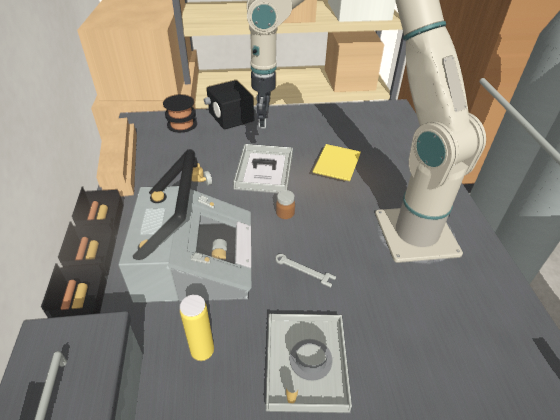

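View pics/m_top.png

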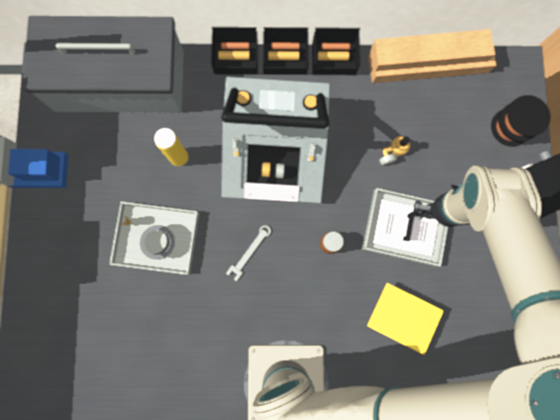

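The panel lies flat with its handle up in the right tray (scene (264,165), top (408,228)). Both buttons are aside (top (236,148) and (311,152)), the other objects are unmoved and the tool is clear. I'm handing the job in.

```bash
python3 - <<'E'
from cell import ctrl
print(ctrl.finish_job())
E
```

```text
the job is handed in; nothing more can be done
None
```

The job is done and handed in at about 24 s: the panel is flat, handle up, in the empty tray on the right (-y) side, and both buttons are turned aside.

- **Buttons:** I pushed both up the slope with shut fingers, at about 4–6 N. In the pictures they point straight up the slope, the left one slightly past it.
- **Panel out:** I gripped the handle square to the face and slid the panel about 19.5 mm up the slope. A gap to the lip was visible, and I then lifted it straight out. Forces stayed at about 6 N or less.
- **Set down:** It touched the tray floor about 3 mm lower than I had worked out, probably from a small slip in the grip or a height error. So I went down in half-millimetre steps. My last steps pressed it to about 14 N. I eased that to about 7.5 N and released it only once it was resting.
- **Last pictures:** The panel is inside the tray walls, the other objects look unmoved and the gripper is clear with almost no force on it. I judged flatness and the button angles by eye from the pictures; I did not measure them.

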